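Move a plug-in relay to the empty socket

ROBOT

A 6-joint arm with a two-finger parallel gripper is mounted at the origin on a cart in front of the work surface, level with it; the furniture and walls round the work are solid. World frame = base frame: x ahead of the robot, y to its left, z up, the work surface at z = 0. Lengths are in m, angles in rad, forces in N, time in s.
With the tool pointing down it reaches from about 0.375 to 0.975 m from the base axis. Payload 3.8 kg.
Tool frame: the origin (TCP) lies midway between the tips of the shut fingers; the grasp point (between the pads) lies 19 mm behind it; z points along the fingers, y is the line along which they close (so a half turn about z gives the same grasp; the last joint's range is limited). The gripper opens to 88 mm and grips with 3 to 60 N. Pads are 18 mm wide; open, the fingers measure 123 mm over their backs; the gripper's body (75 mm by 187 mm) begins 45 mm behind the grasp point.
Start: joints at [-1.348, 0.264, 1.604, -0, 1.274, -0.037], TCP at [0.173, -0.652, 0.239] pointing down, gripper open.
Joint ranges: [-2.63, 2.63], [-0.94, 2.18], [0.31, 2.57], [-1.31, 4.45], [0, 2.66], [-2.55, 2.55]. Speed limits (rad/s): [2.57, 2.57, 3.14, 3.14, 3.14, 3.14].

INTERFACE

Orientations are given as a rotation vector (axis times angle).
In Python, from cell import manip, inverse_kinematics, cams, order gives the robot as it stands. Calls block until the motion is done:
- manip.move_pose(position, orientation): joint-space move of the TCP to a pose.
- manip.move_linear(position, rate=0.15, rot=None): straight line of the TCP; rot=None keeps the orientation; rate is the mean speed in m/s.
- manip.set_joints(angles): joint-space move.
- manip.set_gripper(opening, force=None): finger opening in m; force is the grip in N (None keeps the last); returns when the fingers have stopped.
- manip.dwell(seconds).
- inverse_kinematics(position, orientation): joint angles nearest the present ones, or None.
- manip.state(): the state.
- cams.capture(name): name is "scene" or "top" or "wrist"; returns a dict with "image" (480x640x3 uint8, blue, green, red), "z_map" (480x640 float32, m along the optical axis (not along the pixel's ray), 0 where there is no reading), "intrinsics" (3x3 intrinsics, pixels), "k1" (the pictures are not rectified: a ray, as slopes to the right and down, at radius r is drawn at 1 + k1 r^2 times it, then the intrinsics apply), "position" and "orientation" of the camera in the world; the wrist camera has in their place "T_tool_cam" (4x4, takes a point from camera to tool coordinates, whose origin is the TCP and whose axes are the flange's). Camera axes: x right, y down, z forward; pixel columns grow to the right and rows downward; lengths in m; the calibration is good to about 2 mm. A picture is of the moment at which its call begins: read the wrist's pose just before it.
A pose or a line that the arm cannot do raises manip.IKError and nothing moves.
- order.close_job(): hands the job in; it is judged then, once.
The state is a dict: "clock": time; "joint_pos": joint angles; "joint_velocities": joint speeds; "tau": joint torques, N m; "tool_pos": TCP position; "tcp_rot": TCP orientation; "contact_force": force on the tool from outside, world axes, zero at the start; "moment": the same for the moment, N m; "gripper_width": finger opening in m; "grasp_force": force on a finger pad.
Only numpy, scipy, OpenCV 4.12 (cv2) and the standard library are available. Lean on these libraries where they do the work, as an engineer would, in place of code of your own. Each camera call takes 0.05 s, during which the arm holds its last target. There are 200 camera calls.

TASK

Move the grey plug-in relay from its socket to the empty one: pinch its two sprung side tabs together to free it, lift it straight out, and press it down into the empty socket until it is fully home (its well may stand off the middle of its foot plate), so that both tabs spring back out and latch. Treat relay and sockets gently - do not crush the tabs, tear at the latch or ram the relay in - and leave the jar, the tape roll and the standing bolt where they are.

Things in the scene. Friction and masses are not known exactly. Their poses are not given: they have to be found in the camera images.
- relay_grip (a point): Pinching place of the relay, an upright grey block 34 (x) x 30 (y) x 92 mm high, 150 g, black foot 34 x 38 x 12 mm below. Point on its centre line, 78 mm above the underside; z up, y from tab b to tab a: close the fingers along y on the tabs' pads. Pads are 54 mm apart outside at rest, 44 mm when fully in. About 20 N keeps both tabs in and carries the relay. It fits either way round.
- relay_foot (a point): Centre of the relay's underside, same axes as relay_grip.
- tab_a_pad (a point): Outer face of the ribbed finger pad (18 mm wide in x, 24 mm high) of the black sprung tab on the relay's +y side, at its middle, 78 mm above the underside. Lower on the tab is a hook, 4 mm proud, flat top 34 mm above the underside, sloped below; it catches 3 mm under a lip of the socket.
- tab_b_pad (a point): The same on the relay's -y side.
- tab_a (a joint): How far the tab on the relay's +y side is pressed in, m: 0 sprung out (hook engaged), 0.005 fully in, at a stop. Its spring gives 4.5 N at 0 and 12 N at 0.005. The hook is free from 0.003 on; both tabs must be in to let the relay go.
- tab_b (a joint): The same for the tab on the relay's -y side.
- socket_old_seat (a point): Socket holding the relay at the start: grey well (outside 48 x 72 mm, top 55 mm above the bench) on a fixed foot plate 110 (x) x 100 (y) x 5 mm. Point on the well's axis 10 mm above the bench, where a latched relay's underside stands; z up, tabs along y. Play about 1 mm a side. Sprung contacts push the relay up: 7 N when latched, 3 N when 4.5 mm higher.
- socket_new_seat (a point): Foot plate of the second, empty socket, the same but its well is clamped in slots: it stands up to 11 mm off along +-x, unmeasured (feel or see it) and stays there under 25 N. Point as before, over the plate's middle. Lead-ins: 3 mm in x, 5 mm in y. Tabs pinched, a relay going down meets 3 N at 4.5 mm above latched height, 7 N there, a hard stop 1.5 mm deeper. Let go too high, it does not latch.
- jar_mid (a point): Bystander: centre of a white screw jar with a blue cap, 53 mm wide, 72 mm high, standing alone in front of the drawer cabinet.
- tape_mid (a point): Bystander: centre of a black tape roll, 68 mm wide, 19 mm high, lying flat.
- bolt_mid (a point): Bystander: middle of a steel hex bolt standing on its head, 19 mm wide, 46 mm high.

How it is judged:
By the outcome, as a careful person would: the job done as asked, in the order asked, and still so for the second after the job is handed in, with the robot touching nothing.
It also fails if it takes over 72 s, if anything falls off the work surface, if the arm or the gripper's body presses on something with over 40 N, if the wrist force passes 120 N, or if a joint passes its speed limit or range.

## Working session

There is one attempt and no reset: what is moved stays moved. The work goes in short steps, each a Python script; the robot and the scene stay as the last script left them, time stands still between calls to the robot, and variables do not carry over. Pictures are saved under pics/ and viewed, at most 10 in all, crops included, and the job is handed in when it is done.

```bash
ls; mkdir -p pics
python3 - <<'E'
from cell import manip,cams
import cv2,numpy as np
s=manip.state();print(s['clock'],s['tool_pos'],s['tcp_rot'],s['gripper_width'],s['contact_force'])
for n in ['scene','top']:
    c=cams.capture(n);cv2.imwrite(f'pics/{n}0.png',c['image']);np.savez(f'{n}0.npz',**c)
    print(n,c['intrinsics'],c['k1'],c['position'],c['orientation'],(c['z_map']>0).mean())
E
```

```text
pics
0.0 [ 0.17324594 -0.65167372  0.23741759] [-3.11297445e+00 -4.06666149e-01  3.18415915e-04] 0.08820692715532029 [ 0.04237863  0.4048791  -0.48643308]
scene [[463.53719062   0.         319.25030415]
 [  0.         463.53719062 235.20051354]
 [  0.           0.           1.        ]] -0.07369786003985616 [0.18991074 0.57081037 0.644251  ] [-0.72355673  2.54187538 -1.24463233] 0.9962565104166666
top [[475.01560463   0.         316.93561355]
 [  0.         475.01560463 238.14090688]
 [  0.           0.           1.        ]] -0.10096988188594079 [ 0.3642383  -0.04669613  0.97962126] [-2.08721544  2.146633   -0.18185816] 0.995751953125
```

View pics/top0.png

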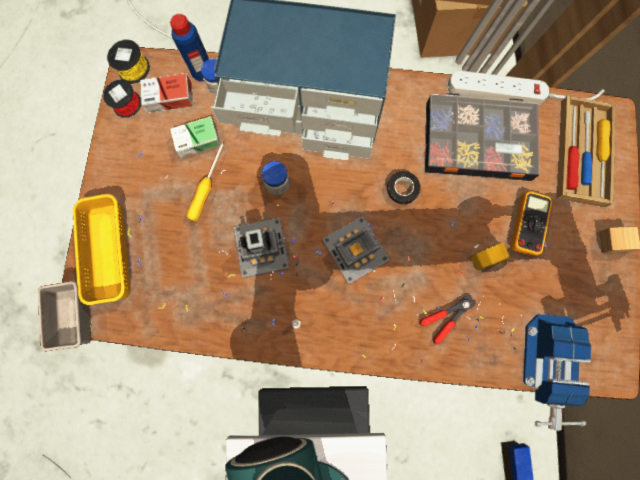

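View pics/scene0.png

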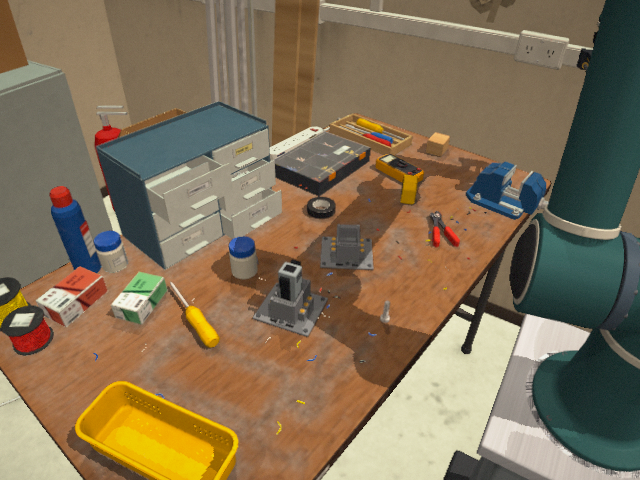

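The top view shows the relay in its socket at about (257,243), the empty socket at (356,249), the jar at (274,178), the tape at (403,187) and the bolt at (296,324). The scene view confirms these. Next I'll compute points from depth and rays.

```bash
cat > h.py <<'E'
import numpy as np,cv2
from scipy.spatial.transform import Rotation as R
def rays(c,uv):
    """unit-depth slopes of pixels (undistorted)"""
    K=c['intrinsics'];d=(np.asarray(uv,float)-K[:2,2])/K[0,0];s=d.copy()
    for _ in range(15): s=d/(1+float(c['k1'])*(s**2).sum(-1,keepdims=True))
    return np.concatenate([s,np.ones(s.shape[:-1]+(1,))],-1)
def pose(c,tcp=None):
    if 'T_tool_cam' in c:
        T=c['T_tool_cam'];Rt=R.from_rotvec(tcp[3:]).as_matrix()
        return Rt@T[:3,:3],Rt@T[:3,3]+tcp[:3]
    return R.from_rotvec(c['orientation']).as_matrix(),np.asarray(c['position'])
def cloud(c,tcp=None):
    u,v=np.meshgrid(np.arange(640),np.arange(480));M,p=pose(c,tcp)
    return (rays(c,np.stack([u,v],-1))*c['z_map'][...,None])@M.T+p
def onplane(c,uv,z,tcp=None):
    M,p=pose(c,tcp);d=rays(c,uv)@M.T
    return p+d*((z-p[2])/d[...,2])[...,None]
def project(c,X,tcp=None):
    M,p=pose(c,tcp);q=(np.asarray(X)-p)@M;s=q[...,:2]/q[...,2:]
    s=s*(1+float(c['k1'])*(s**2).sum(-1,keepdims=True));K=c['intrinsics']
    return s*K[0,0]+K[:2,2]
E
python3 - <<'E'
from h import *
c=dict(np.load('top0.npz'));P=cloud(c)
for n,(u,v) in dict(relay=(254,240),new=(356,249),jar=(274,172),tape=(390,187),bolt=(296,324),bench=(400,290)).items(): print(n,P[v,u].round(4))
for n,(u0,u1,v0,v1,z0,z1) in dict(relay=(235,280,225,270,.085,.12),oldwell=(230,295,215,280,.04,.065),oldplate=(230,295,215,280,.003,.008),newwell=(320,395,215,285,.045,.065),newplate=(320,395,215,285,.0025,.009),bolt=(285,305,315,335,.02,.06),jar=(255,295,155,200,.06,.09)).items():
    Q=P[v0:v1,u0:u1].reshape(-1,3);Q=Q[(Q[:,2]>z0)&(Q[:,2]<z1)]
    if len(Q)>5:
        r=cv2.minAreaRect((Q[:,:2]*1000).astype(np.float32));print(n,len(Q),r,np.median(Q[:,2]).round(4))
E
```

```text
relay [0.5285 0.0821 0.1079]
new [ 0.5206 -0.1143  0.017 ]
jar [0.6723 0.0469 0.0734]
tape [ 0.651  -0.1917  0.0162]
bolt [0.3718 0.0099 0.048 ]
bench [ 0.4353 -0.203  -0.0017]
relay 408 ((531.7415161132812, 83.13147735595703), (35.11537170410156, 53.2136116027832), 6.516078948974609) 0.1025
oldwell 399 ((532.0076293945312, 83.37849426269531), (48.99802017211914, 70.44294738769531), 9.735939025878906) 0.0531
oldplate 1234 ((533.6378173828125, 81.3356704711914), (135.75222778320312, 137.19546508789062), 88.98004913330078) 0.0056
newwell 457 ((520.9913330078125, -113.46971130371094), (48.290401458740234, 72.30757141113281), 28.340221405029297) 0.0534
newplate 1947 ((522.627197265625, -118.14983367919922), (155.87049865722656, 146.04718017578125), 88.2797622680664) 0.0052
bolt 24 ((373.7769775390625, 11.461563110351562), (8.55528450012207, 7.789299488067627), 89.42994689941406) 0.0464
jar 522 ((670.86376953125, 46.558677673339844), (49.884098052978516, 50.74142074584961), 75.93657684326172) 0.0734
```

```bash
cat >> h.py <<'E'
def rot(deg):
    a=np.radians(deg);x=[np.cos(a),np.sin(a),0];y=[np.sin(a),-np.cos(a),0]
    return R.from_matrix(np.array([x,y,[0,0,-1]]).T).as_rotvec()
def tcp(s): return np.r_[s['tool_pos'],s['tcp_rot']]
def rects(P,ctr,bands,rad=.09):
    for n,(z0,z1) in bands.items():
        m=(P[...,2]>z0)&(P[...,2]<z1)&(np.hypot(P[...,0]-ctr[0],P[...,1]-ctr[1])<rad)
        Q=P[m]
        if len(Q)>5:
            r=cv2.minAreaRect((Q[:,:2]*1000).astype(np.float32));print(n,len(Q),np.round(r[0],1),np.round(r[1],1),round(r[2],1),np.median(Q[:,2]).round(4))
E
python3 - <<'E'
from h import *
from cell import manip,cams
for n,xy,a in [('new',(.521,-.1135),28.3),('old',(.532,.083),9)]:
    manip.move_pose([xy[0]-.03*(n=='x'),xy[1],.30],rot(a))
    manip.dwell(.3)
    s=manip.state();t=tcp(s);c=cams.capture('wrist');print(s['clock'],t.round(4),s['contact_force'])
    if n=='new': print(c['T_tool_cam'],c['intrinsics'][0],c['k1'])
    np.savez(f'w{n}.npz',t=t,**c);cv2.imwrite(f'pics/w{n}.png',c['image'])
    rects(cloud(c,t),xy,dict(top=(.085,.12),well=(.045,.065),plate=(.003,.009)))
a,b=[cv2.imread(f'pics/w{n}.png') for n in('new','old')]
cv2.imwrite('pics/w_both.png',cv2.resize(np.vstack([a[:, :],b]),(0,0),fx=.62,fy=.62))
E
```

```text
2.7 [ 5.2100e-01 -1.1390e-01  2.9990e-01 -3.0465e+00 -7.6690e-01  2.0000e-04] [ 0.39696178 -0.02410803  0.48846304]
[[-1.02276965e-03 -9.60684358e-01 -2.77640988e-01  7.06450973e-02]
 [ 9.99998845e-01 -6.70317391e-04 -1.36437001e-03 -2.21588829e-03]
 [ 1.12462135e-03 -2.77642063e-01  9.60683933e-01 -1.43833462e-01]
 [ 0.00000000e+00  0.00000000e+00  0.00000000e+00  1.00000000e+00]] [350.11445398   0.         321.60162006] 0.019893850321242277
well 1336 [ 520.2 -112. ] [48.6 72. ] 28.3 0.0504
plate 2361 [ 520.9 -111.6] [109.1  99.4] 28.4 0.0039
3.8583 [0.5322 0.0819 0.3    3.132  0.2439 0.    ] [0.2489266  0.10878706 1.14561002]
top 1339 [531.7  85.7] [34.7 55. ] 10.0 0.0997
well 1042 [531.1  85.7] [48.5 71.9] 9.2 0.0504
plate 1913 [531.4  85.7] [109.1  99.4] 9.6 0.0037
```

View pics/w_both.png

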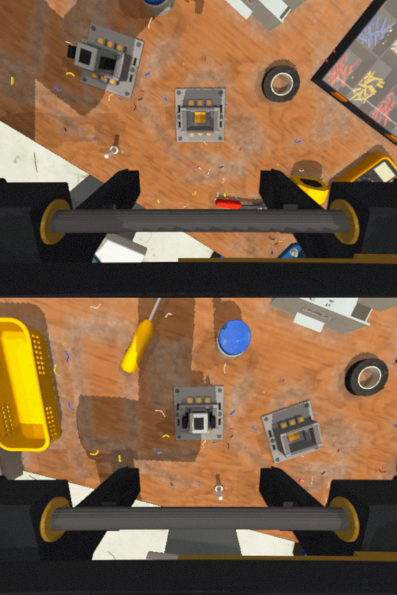

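The wrist view agrees with the top view. Both plates and wells are found at their true sizes, and the new well looks nearly centred, about −0.8 mm in x. Any remaining bias is the same for both sockets, so it cancels. Next I'll feel for the relay softly at 3 N.

Run:
```python
from h import *
from cell import manip,cams
g=np.array([.5316,.0852]);rv=rot(9.6)
def rep(l):
    s=manip.state();a=np.radians(9.6);f=s['contact_force'];print(l,round(s['clock'],2),s['tool_pos'].round(4),'w',round(s['gripper_width'],4),'g',round(s['grasp_force'],2),'fx,fy,fz',(f[0]*np.cos(a)+f[1]*np.sin(a)).round(2),(-f[0]*np.sin(a)+f[1]*np.cos(a)).round(2),f[2].round(2),s['moment'].round(2))
manip.move_linear([*g,.15],rate=.15,rot=rv);rep('above')
manip.move_linear([*g,.069],rate=.08);manip.dwell(.2);rep('down')
for w in (.066,.060,.058,.056,.054,.052):
    manip.set_gripper(w,3);rep(w)
```

```text
above 5.06 [0.5325 0.0853 0.1511] w 0.0878 g 0.0 fx,fy,fz 0.67 -0.37 0.14 [ 0.01 -0.01 -0.  ]
down 6.42 [0.5321 0.0852 0.0696] w 0.0878 g 0.0 fx,fy,fz 1.05 0.93 0.46 [-0.02 -0.03 -0.01]
0.066 6.92 [0.5316 0.0852 0.069 ] w 0.0658 g 0.0 fx,fy,fz 0.24 -0.77 -0.08 [ 0.02  0.03 -0.03]
0.06 7.22 [0.5316 0.0852 0.069 ] w 0.0599 g 0.0 fx,fy,fz 0.72 -0.28 -0.2 [0.01 0.   0.02]
0.058 7.47 [0.5316 0.0852 0.069 ] w 0.0578 g 0.14 fx,fy,fz -0.39 -0.07 0.65 [-0.02 -0.02 -0.04]
0.056 7.71 [0.5317 0.0846 0.069 ] w 0.056 g 2.14 fx,fy,fz -0.0 -3.6 -0.4 [-0.63 -0.08  0.03]
0.054 7.95 [0.5317 0.0847 0.069 ] w 0.0542 g 2.87 fx,fy,fz 0.42 -5.14 0.03 [-0.82 -0.1  -0.02]
0.052 8.17 [0.5317 0.0848 0.069 ] w 0.054 g 3.0 fx,fy,fz -0.69 -4.76 0.11 [-0.82 -0.11 -0.06]
```

```bash
cat >> h.py <<'E'
def rep(l,manip,deg):
    s=manip.state();a=np.radians(deg);f=s['contact_force'];print(l,round(s['clock'],2),s['tool_pos'].round(4),'w',round(s['gripper_width'],4),'g',round(s['grasp_force'],2),'f',(f[0]*np.cos(a)+f[1]*np.sin(a)).round(1),(-f[0]*np.sin(a)+f[1]*np.cos(a)).round(1),f[2].round(1),s['moment'].round(2));return s
def off(p,deg,dx,dy):
    a=np.radians(deg);return np.array([p[0]+dx*np.cos(a)-dy*np.sin(a),p[1]+dx*np.sin(a)+dy*np.cos(a)])
E
python3 - <<'E'
from h import *
from cell import manip,cams
g=off([.5316,.0852],9.6,0,-.0018);print(g)
manip.set_gripper(.062,3)
manip.move_linear([*g,.069],rate=.02);rep('shift',manip,9.6)
for w in (.058,.056,.055,.054,.053): manip.set_gripper(w,3);rep(w,manip,9.6)
E
```

```text
[0.53190018 0.08342521]
shift 8.75 [0.5319 0.0835 0.069 ] w 0.0619 g 0.0 f 0.1 1.3 -0.2 [ 0.08  0.02 -0.07]
0.058 9.03 [0.5319 0.0834 0.069 ] w 0.058 g 0.0 f 0.1 0.0 -0.6 [0.   0.02 0.05]
0.056 9.27 [0.5319 0.0834 0.069 ] w 0.0558 g 0.0 f 0.5 -0.7 0.0 [ 0.01 -0.    0.04]
0.055 9.48 [0.5319 0.0834 0.069 ] w 0.0551 g 0.0 f 0.1 0.1 0.3 [0.04 0.03 0.01]
0.054 9.7 [0.5319 0.0833 0.069 ] w 0.0539 g 1.33 f 0.2 -1.0 -0.0 [-0.09 -0.03  0.04]
0.053 9.92 [0.5319 0.0833 0.069 ] w 0.0538 g 3.0 f 0.3 -0.8 -0.1 [-0.13 -0.02 -0.01]
```

Run:
```python
from h import *
from cell import manip,cams
g=[.5319,.0834]
for w,f in((.050,12),(.046,18),(.040,22)): manip.set_gripper(w,f);s=rep(w,manip,9.6)
if s['gripper_width']<.0455 and abs(s['contact_force']).max()<8:
    for z in (.071,.074,.078,.09,.115):
        manip.move_linear([*g,z],rate=.03);s=rep(z,manip,9.6)
        if s['contact_force'][2]<-8: print('STOP');break
c=cams.capture('scene');cv2.imwrite('pics/s1.png',c['image'][190:350,200:420])
```

```text
0.05 10.18 [0.5319 0.0834 0.069 ] w 0.0499 g 8.25 f -0.8 -0.7 0.5 [-0.12  0.03  0.01]
0.046 10.45 [0.5322 0.0835 0.0696] w 0.046 g 9.67 f -1.1 -0.5 4.5 [-0.15  0.24 -0.03]
0.04 10.7 [0.5322 0.0834 0.0694] w 0.0416 g 22.0 f -1.4 -1.2 4.6 [-0.2   0.16  0.02]
0.071 10.95 [0.532  0.0834 0.0711] w 0.0414 g 22.0 f -0.5 -0.7 4.0 [-0.22  0.06 -0.02]
0.074 11.2 [0.5317 0.0835 0.0737] w 0.0413 g 22.0 f -0.1 -0.5 1.7 [-0.04 -0.13 -0.03]
0.078 11.48 [0.5315 0.0834 0.0777] w 0.0412 g 22.0 f 0.8 0.1 -2.5 [0.01 0.02 0.  ]
0.09 12.03 [0.5321 0.0834 0.0903] w 0.0413 g 22.0 f -0.3 -0.1 -1.0 [ 0.03 -0.01 -0.02]
0.115 13.02 [0.5317 0.0834 0.1148] w 0.0412 g 22.0 f -0.3 0.4 -2.5 [ 0.04 -0.01 -0.02]
```

View pics/s1.png

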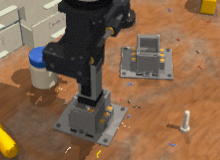

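The relay is free and hanging in the fingers just above the old well. Next I'll carry it over and lower it in guarded steps.

Run:
```python
from h import *
from cell import manip,cams
g=[.5319,.0834];n=[.5212,-.1139];rv=rot(28.35)
manip.move_linear([*g,.165],rate=.12)
manip.move_linear([*n,.165],rate=.12,rot=rv);manip.dwell(.3)
manip.move_linear([*n,.120],rate=.06);manip.dwell(.2)
s0=rep('pre',manip,28.35);f0=s0['contact_force']
for z in (.116,.113,.110,.107,.104):
    manip.move_linear([*n,z],rate=.02);s=rep(z,manip,28.35)
    d=s['contact_force']-f0
    if np.linalg.norm(d)>6: print('STOP',d);break
```

```text
pre 16.83 [ 0.5216 -0.114   0.1206] w 0.0414 g 22.0 f -0.3 0.4 -2.1 [-0.06 -0.   -0.  ]
0.116 17.18 [ 0.521  -0.1138  0.1157] w 0.0414 g 22.0 f -0.4 -0.3 -2.4 [-0.01 -0.05 -0.01]
0.113 17.48 [ 0.521  -0.1138  0.1127] w 0.0413 g 22.0 f 0.9 -0.2 -1.5 [ 0.04 -0.01  0.02]
0.11 17.78 [ 0.521  -0.1138  0.1098] w 0.0415 g 22.0 f 0.2 -1.0 -1.7 [-0.01  0.01 -0.  ]
0.107 18.08 [ 0.521  -0.1139  0.1068] w 0.0412 g 22.0 f 0.1 0.3 -2.2 [ 0.01 -0.06  0.02]
0.104 18.38 [ 0.521  -0.1138  0.1038] w 0.0415 g 22.0 f -0.1 0.1 -2.4 [-0.01  0.02 -0.02]
```

Run:
```python
from h import *
from cell import manip,cams
n=[.5212,-.1139]
f0=np.array([0,0,-1.8])
for z in (.099,.094,.089,.084,.079,.076,.0735,.072,.071,.070,.069):
    manip.move_linear([*n,z],rate=.02);s=rep(z,manip,28.35)
    d=s['contact_force']-f0
    if np.hypot(d[0],d[1])>6 or d[2]>11: print('STOP',d);break
```

```text
0.099 18.78 [ 0.521  -0.1138  0.0988] w 0.0413 g 22.0 f -0.0 -0.2 -2.4 [-0.03  0.02 -0.01]
0.094 19.18 [ 0.521  -0.1139  0.0937] w 0.0413 g 22.0 f 0.2 -0.2 -2.2 [-0.09  0.03 -0.03]
0.089 19.58 [ 0.521  -0.1138  0.0887] w 0.0412 g 22.0 f -1.2 0.3 -2.5 [ 0.03 -0.01 -0.01]
0.084 19.98 [ 0.521  -0.1139  0.0838] w 0.0416 g 22.0 f -0.3 -1.0 -1.8 [-0.   -0.   -0.01]
0.079 20.38 [ 0.521  -0.1138  0.0788] w 0.0412 g 22.0 f -0.5 0.2 -0.8 [ 0.03 -0.01 -0.02]
0.076 20.68 [ 0.5211 -0.1139  0.0758] w 0.0415 g 22.0 f -0.7 -0.1 -2.1 [0.03 0.05 0.  ]
0.0735 20.96 [ 0.5217 -0.114   0.0739] w 0.0411 g 22.0 f 0.6 -0.2 -0.3 [-0.05 -0.02  0.04]
0.072 21.21 [ 0.5217 -0.114   0.0724] w 0.0415 g 22.0 f -0.1 0.4 2.1 [-0.06 -0.02  0.01]
0.071 21.46 [ 0.5216 -0.114   0.0714] w 0.0415 g 22.0 f 0.0 -0.2 3.4 [-0.03 -0.03 -0.04]
0.07 21.71 [ 0.5216 -0.114   0.0703] w 0.0412 g 22.0 f 0.1 0.3 4.4 [-0.12 -0.05  0.04]
0.069 21.96 [ 0.5216 -0.114   0.0693] w 0.0417 g 22.0 f 0.2 -1.7 4.9 [-0.07 -0.12 -0.  ]
```

Run:
```python
from h import *
from cell import manip,cams
n=[.5212,-.1139]
for z in (.0684,.0680):
    manip.move_linear([*n,z],rate=.01);manip.dwell(.15);s=rep(z,manip,28.35)
    if s['contact_force'][2]>9: print('stop');break
for w in (.047,.051,.054,.058,.066): manip.set_gripper(w,22 if w<.05 else 10);rep(w,manip,28.35)
manip.set_gripper(.088);manip.dwell(.2);rep('open',manip,28.35)
```

```text
0.0684 22.36 [ 0.5216 -0.114   0.0688] w 0.0415 g 22.0 f -0.3 0.0 5.4 [-0.05 -0.02  0.04]
0.068 22.76 [ 0.5216 -0.114   0.0684] w 0.0417 g 22.0 f -1.1 -0.3 5.1 [-0.08 -0.03 -0.03]
0.047 23.06 [ 0.5216 -0.1139  0.0684] w 0.0472 g 9.0 f 0.4 -0.4 6.3 [-0.03 -0.05  0.  ]
0.051 23.33 [ 0.5216 -0.114   0.0684] w 0.0512 g 6.25 f -0.6 -0.3 5.6 [-0.05  0.01  0.03]
0.054 23.59 [ 0.5213 -0.1141  0.0678] w 0.0543 g 1.08 f 0.3 -2.2 1.7 [-0.32 -0.27  0.04]
0.058 23.87 [ 0.5202 -0.1135  0.0672] w 0.058 g 0.0 f 0.6 -0.2 -0.8 [-0.05 -0.01  0.03]
0.066 24.2 [ 0.5211 -0.1138  0.0679] w 0.0659 g 0.0 f 0.9 0.1 -0.7 [-0.01  0.   -0.01]
open 24.91 [ 0.5212 -0.1139  0.068 ] w 0.0877 g 0.0 f -0.2 0.2 -0.4 [-0.05  0.03 -0.02]
```

Run:
```python
from h import *
from cell import manip,cams
n=[.5212,-.1139]
manip.move_linear([*n,.15],rate=.06);manip.move_linear([.521,-.1135,.30],rate=.15);manip.dwell(.3)
s=manip.state();t=tcp(s);c=cams.capture('wrist')
rects(cloud(c,t),n,dict(top=(.085,.12),well=(.045,.065),plate=(.003,.009)))
uv=project(c,[*n,.1],t).astype(int);v=c['image'][uv[1]-80:uv[1]+80,uv[0]-100:uv[0]+100]
s2=cams.capture('scene');w=s2['image'][170:330,280:480]
cv2.imwrite('pics/end.png',cv2.resize(np.hstack([v,w]),(0,0),fx=2,fy=2,interpolation=2))
P=cloud(cams.capture('top'))
a=dict(np.load('top0.npz'));A=cloud(a)
for k,(u0,u1,v0,v1,z0,z1) in dict(bolt=(285,305,315,335,.02,.06),jar=(255,295,155,200,.06,.09),tape=(383,424,165,208,.01,.03)).items():
    print(k,*[np.round(q[(q[:,2]>z0)&(q[:,2]<z1)].mean(0),4) for q in (A[v0:v1,u0:u1].reshape(-1,3),P[v0:v1,u0:u1].reshape(-1,3))])
print(s['clock'])
```

```text
top 1340 [ 521.4 -110.7] [34.3 54.5] 27.4 0.0997
well 1056 [ 520.3 -112.1] [48.6 71.9] 28.4 0.0503
plate 1838 [ 515.7 -102.2] [108.9 120.7] 28.6 0.0037
bolt [0.3738 0.0114 0.0447] [nan nan nan]
jar [0.6693 0.0462 0.0729] [0.6693 0.0463 0.073 ]
tape [ 0.6497 -0.2198  0.0196] [nan nan nan]
27.875<stdin>:13: RuntimeWarning: Mean of empty slice.
  ret = um.true_divide(
```

View pics/end.png

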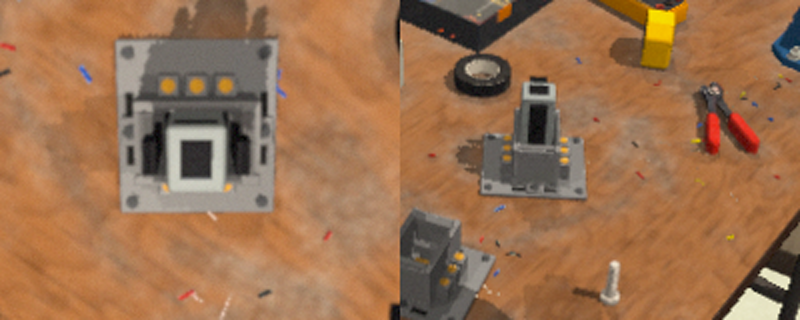

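The relay's top is at the same height as when it was latched in the old socket, and its pads are 54.5 mm apart, so it is home and latched. The scene view shows the bolt and tape where they were (the arm hides them from the top camera), and the jar's measured position is unchanged.

```bash
python3 -c "
from cell import order
print(order.close_job())"
```

```text
the job is handed in; nothing more can be done
None
```

The relay is latched in the new socket with both tabs sprung out, the jar, tape and bolt were left in place, and the job was handed in at about 28 s.

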